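# Peel the top case tray off a sticking stack and present it

## Robot

A 6-joint arm with a two-finger parallel gripper is mounted at the origin on a cart in front of the work surface, level with it; the furniture and walls round the work are solid. World frame = base frame: x ahead of the robot, y to its left, z up, the work surface at z = 0. Lengths are in m, angles in degrees, forces in N, time in s.
With the tool pointing down it reaches from about 0.375 to 0.9 m from the base axis. Payload 3.1 kg.
Tool frame: the origin (TCP) lies on the centre line of the jaws, within the pads' length; the fingertips stand finger_overhang ahead of it and the grasp point (between the pads) lies 5 mm behind it (finger_overhang is the distance from the TCP to the fingertips, in m); z points along the fingers, y is the line along which they close (so a half turn about z gives the same grasp; the last joint's range is limited). The gripper opens to 87 mm and grips with 3 to 60 N. Pads are 19 mm wide; open, the fingers measure 117 mm over their backs; the gripper's body (75 mm by 190 mm) begins 51 mm behind the grasp point.
Start: joints at [60.361, 30.224, 82.088, -0, 67.689, -10.227], TCP at [0.208, 0.589, 0.237] pointing down, gripper open.
Joint ranges: [-176.69, 176.69], [-43.24, 126.21], [12.49, 139.97], [-82, 262], [0, 151.66], [-163.58, 163.58]. Speed limits (degrees/s): [159.86, 159.86, 180, 180, 180, 180].

## Interface

Orientations are given as a 3x3 rotation matrix whose columns are the frame's x, y, z axes.
In Python, from rig import read_state, capture, calibration, hand_in, finger_overhang gives the robot as it stands.
- The arm moves only by the tool send_rows, never from a script. Its argument "plan" is a list of rows, each a list of 5 numbers: the closure in counts, from 0 (fully open) to 255 (shut), then the shift along the tool's x, y, z in m, then the turn about the tool's z in rad. A call has 1 to 20 rows; each row shifts and turns the commanded pose from where the row before left it, along the tool's axes as they then stand; what a row does not reach is not made up. A row lasts 1/12 s, in which the tool goes at most 41.7 mm and 7.16 degrees, less where a joint would pass 70% of its speed; a pose out of reach is approached as far as the arm can. A call is refused whole if a number of a shift passes 0.0417 or a number of a turn 0.125, either way. A call with a gripper value outside its range is refused whole. The fingers move at their own pace and stop on an object; the grip force is fixed at half the most. Time passes only in rows, so rows that do not move let the fingers close. It gives the time, the measured TCP pose, the force, the opening and the grip force at its end, in the units of the state.
- read_state(): the state, without advancing time (a new reading comes with each control period).
- capture(name): name is "scene" or "side" or "wrist"; returns (picture, depth): 384x512x3 uint8, blue, green, red; 384x512 float32, m along the optical axis (not along the pixel's ray), 0 where there is no reading.
- calibration(name): a dict with "fx", "fy", "cx", "cy" (pixels), "xyz" and "rotation" of the camera in the world. Camera axes: x right, y down, z forward; pixel columns grow to the right and rows downward; lengths in m; the calibration is good to about 2 mm. A picture is of the moment at which its call begins: read the wrist's pose just before it. calibration takes no time and is no camera call; for the wrist camera it gives the pose at the moment of the call.
- hand_in(): hands the job in; it is judged then, once.
The state is a dict: "time_s": time; "joint_positions": joint angles; "qvel": joint speeds; "tau": joint torques, N m; "position": TCP position; "tcp_rot": TCP orientation; "force": force on the tool from outside, world axes, zero at the start; "moment": the same for the moment, N m; "opening": opening from 0.0 (shut) to 1.0 (fully open); "grasp_force": force on a finger pad.
Only numpy, scipy, OpenCV 4.12 (cv2) and the standard library are available. Lean on these libraries where they do the work, as an engineer would, in place of code of your own. Each camera call takes 0.05 s, during which the arm holds its last target. There are 200 camera calls.

## Task

I need an empty case tray for the plaster cast on the glass slab, but the top tray of the nested stack sticks: a press stud holds it near the corner opposite its upright grip tab, and a straight pull brings the whole stack along. Take the tray by the tab and peel it: tip that corner well up while the opposite corner stays seated, until the stud lets go, then lift the tray free, leaving the rest of the stack and everything else standing where it is. Present the tray level and centred about 15 cm above the glass slab, and finish while still holding it there.

Things in the scene. Friction and masses are not known exactly. Their poses are not given: they have to be found in the camera images.
- tab_grip (a point): Grip point of the upright grey tab on a corner of the top tray: a plate 8 mm thick, 30 mm long, ending 13 mm above this point; the rim bead is 20 mm below. Axes: x along the plate (the tray's diagonal), outward; y across it; z up. The tray's centre is 60 mm back along -x, its underside 55 mm below. When tipped, the tray turns about a point 115 mm back and 35 mm below.
- tray_center (a point): Centre of the top tray, half-way up: open grey plastic, 120 (x) x 90 (y) mm at the mouth, 100 x 70 below, 32 mm high, about 0.11 kg, underside 16 mm below this point, tab at its (-x, -y) corner. It sits 20 mm deep in the next tray with 1.5 mm of play.
- tray_far (a point): Lower corner of the top tray opposite the tab, on its underside; the tab's plate points at it. A sprung press stud under the tray, between its centre and this corner (32 mm from the centre), holds it to the stack with about 9 N. It lets go when the tray is tipped about this corner by some 0.2 rad (0.28 is ample).
- stack_far (a point): The point of the stack that the tray's lower far corner rests beside; coincides with tray_far while the tray is seated.
- stack: The three nested trays below the top one, fast to one another, a loose block: 120 x 90 mm, 56 mm high, 0.62 kg, so a pull of about 6 N lifts it. Origin at the centre of its underside; x along the 120 mm side. The top tray's underside rests 36 mm above this origin.
- slab: Frosted glass mixing slab, 65 mm (its x) by 110 mm (its y), 12 mm thick, loose on the worktop, origin at the centre of its underside. A beige plaster cast 25 mm high stands on its middle.
- cast: Beige plaster arch cast, 48 x 60 x 25 mm, on the slab; origin at the centre of its underside.
- mug_1: Bystander: spotted mug, 91 mm high, at the back. Origin at its underside.
- tin_1: Bystander: food tin, 75 mm across, 58 mm high, at the back. Origin at its underside.
- crucible: Bystander: small white crucible, 42 mm across, 28 mm high, between the stack and the slab.
- dropper: Bystander: brown dropper bottle, 25 mm across, 67 mm high, between the stack and the slab.
- bottle: Bystander: white bottle, 60 mm across, 110 mm high, at the back.
- ring: Bystander: steel casting ring, 52 mm across, 50 mm high.
- tall_jar: Bystander: screw-cap jar, 48 mm across, 62 mm high, at the back.
- carver: Bystander: thin carving instrument, 156 mm long, lying near the front edge.

How it is judged:
By the outcome, as a careful person would: the job done as asked, in the order asked, and still so for the second after the job is handed in, while the arm keeps its last pose, push and grip.
It also fails if it takes over 38 s, if anything falls off the work surface, if the arm or the gripper's body presses on something with over 40 N, if the wrist force passes 120 N, or if a joint passes its speed limit or range.

## Working session

There is one attempt and no reset: what is moved stays moved. The work goes in short steps, Python scripts to look and compute and a tool call to move; the robot and the scene stay as the last step left them, time stands still between calls to the robot, and variables do not carry over. Pictures are saved under pics/ and viewed, at most 10 in all, crops included, and the job is handed in when it is done.

Besides the shell and the picture viewer there is one more tool, called in YAML: its name, and indented under it one key for each argument. send_rows: Moves the arm, as the interface text tells. Its arguments: {"type":"object","properties":{"plan":{"type":"array","items":{"type":"array","items":{"type":"number"}}}},"required":["plan"]}

```bash
mkdir -p pics; ls
python3 - <<'E'
from rig import *
import cv2,numpy as np
np.set_printoptions(precision=4,suppress=True)
s=read_state();print(s['time_s'],s['position'],s['tcp_rot'],s['opening'],finger_overhang if not callable(finger_overhang) else finger_overhang())
for n in('scene','side'):
    p,d=capture(n);c=calibration(n);print(n,c);cv2.imwrite(f'pics/{n}0.png',p);np.savez(f'pics/{n}0.npz',p=p,d=d,K=[c['fx'],c['fy'],c['cx'],c['cy']],t=c['xyz'],R=c['rotation'])
E
```

```text
pics
0.0 [0.2073 0.5889 0.2356] [[-0.9432  0.3324 -0.0011]
 [ 0.3324  0.9432 -0.0019]
 [ 0.0004 -0.0021 -1.    ]] 0.9985760011165087 0.014
scene {'fx': 357.8337165867314, 'fy': 357.8337165867314, 'cx': 260.23922224777533, 'cy': 192.73112002622815, 'xyz': array([-0.084 , -0.532 ,  0.4723]), 'rotation': array([[ 0.5693, -0.4035,  0.7163],
       [-0.8218, -0.2546,  0.5097],
       [-0.0233, -0.8788, -0.4766]])}
side {'fx': 410.4438793174009, 'fy': 410.4438793174009, 'cx': 258.2509177383974, 'cy': 193.32580452299771, 'xyz': array([ 0.2415, -0.8288,  0.7892]), 'rotation': array([[ 0.9315, -0.232 ,  0.2803],
       [-0.3636, -0.6226,  0.693 ],
       [ 0.0138, -0.7474, -0.6642]])}
```

View pics/scene0.png

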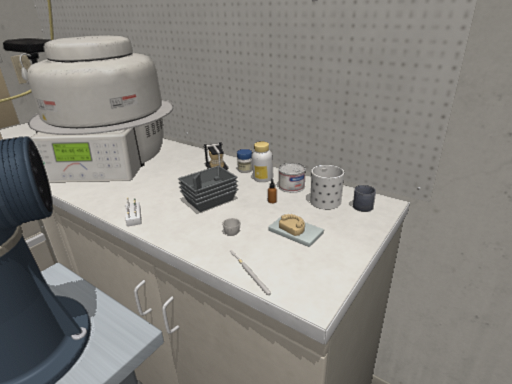

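View pics/side0.png

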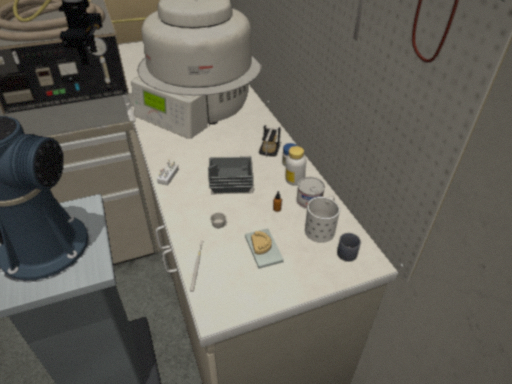

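The scene view shows the tray stack at about (209,187), the slab with the cast at (296,229), the crucible at (232,227) and the dropper at (272,193). In the side view the stack is at (231,174) and the slab at (264,248).

```bash
cat > h.py <<'E'
import numpy as np
np.set_printoptions(precision=4,suppress=True)
def load(n):
    z=np.load(f'pics/{n}.npz');return z['p'],z['d'],z['K'],z['t'],z['R']
def cloud(d,K,t,R):
    v,u=np.indices(d.shape);P=np.stack([(u-K[2])/K[0]*d,(v-K[3])/K[1]*d,d],-1)
    P=P@R.T+t;P[d==0]=np.nan;return P
def ray(u,v,K,t,R,z):
    r=R@np.array([(u-K[2])/K[0],(v-K[3])/K[1],1]);return t+r*(z-t[2])/r[2]
def proj(P,K,t,R):
    q=(np.asarray(P)-t)@R;return q[...,:2]/q[...,2:]*K[:2]+K[2:]
E
python3 - <<'E'
from h import *
import cv2
o=[]
for n,(u,v,w,h) in (('scene0',(165,150,100,75)),('side0',(190,140,100,75))):
    p,d,K,t,R=load(n);o.append(cv2.resize(p[v:v+h,u:u+w],None,fx=4,fy=4,interpolation=cv2.INTER_CUBIC))
    P=cloud(d,K,t,R)
    def med(m,): return np.nanmedian(P[m],0)
    Q=P[v:v+h,u:u+w].reshape(-1,3);
    m=(Q[:,2]>.025)&(Q[:,2]<.15);g=(p[v:v+h,u:u+w].reshape(-1,3).max(1)<110)&m
    # rim-ish band and above-rim
    print(n,'dark pts',g.sum(),'z max',np.nanpercentile(Q[g,2],[50,90,97,99.5]))
    for lo,hi in((.055,.062),(.062,.072),(.072,.12)):
        k=g&(Q[:,2]>lo)&(Q[:,2]<hi);print(lo,k.sum(),Q[k].min(0) if k.any() else'',Q[k].max(0) if k.any() else '', np.median(Q[k],0) if k.any() else '')
cv2.imwrite('pics/crop0.png',np.hstack(o))
E
```

```text
scene0 dark pts 1736 z max [0.0547 0.0712 0.0928 0.1048]
0.055 332 [ 0.4434 -0.      0.055 ] [0.7365 0.2055 0.062 ] [0.5232 0.063  0.059 ]
0.062 386 [ 0.4442 -0.0016  0.062 ] [0.7404 0.1932 0.072 ] [0.5352 0.0782 0.0673]
0.072 142 [ 0.444  -0.0019  0.072 ] [0.6916 0.0967 0.1061] [0.4574 0.0376 0.0867]
side0 dark pts 1476 z max [0.0478 0.0678 0.091  0.1013]
0.055 234 [ 0.4425 -0.0868  0.055 ] [0.7145 0.1617 0.0619] [0.5247 0.0837 0.0582]
0.062 199 [ 0.4423 -0.0842  0.0621] [0.7004 0.1445 0.0717] [0.5167 0.0392 0.0662]
0.072 97 [0.443  0.0203 0.0721] [0.6809 0.0481 0.1035] [0.4568 0.037  0.09  ]
```

View pics/crop0.png

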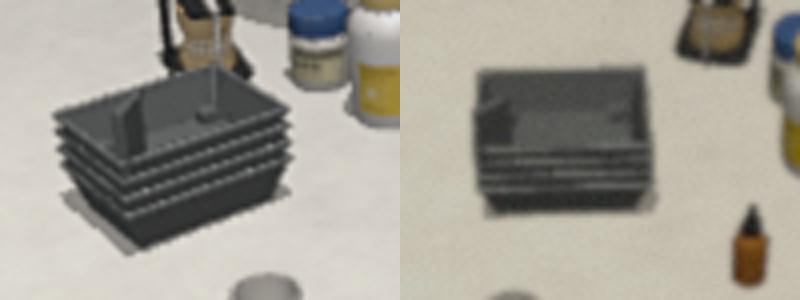

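The crop shows the top tray with its upright tab at the corner nearest the robot and the scene camera: (130,125) in the left crop and (493,120) in the right. The four rim corners are clear in both views.

Run:
```python
from h import *
import cv2
C={'scene0':[(196.25,190.75),(237.5,177),(218.75,167),(178.75,179.25)],'side0':[(209.5,177),(252.5,177),(250.75,157),(209.25,157.5)]}
for n in C:
    p,d,K,t,R=load(n)
    c=np.array([ray(u,v,K,t,R,.068) for u,v in C[n]]);print(n,c[:,:2].round(4).tolist())
    e=(c[1]-c[0]+c[2]-c[3])/2;f=(c[3]-c[0]+c[2]-c[1])/2
    print('centre',c.mean(0)[:2],'len',np.hypot(*e[:2]),np.hypot(*f[:2]),'yaw',np.degrees(np.arctan2(e[1],e[0])),np.degrees(np.arctan2(-f[0],f[1])))
    P=cloud(d,K,t,R)
    k=(P[...,2]>.08)&(P[...,2]<.11)&(P[...,0]<.52)&(P[...,0]>.42)&(P[...,1]>-.02)&(P[...,1]<.08)
    q=P[k];print('tab',k.sum(),q.mean(0),q.min(0),q.max(0));w,V=np.linalg.eigh(np.cov(q[:,:2].T));print(w**.5,np.degrees(np.arctan2(V[1,1],V[0,1])))
    # slab
    hsv=cv2.cvtColor(p,cv2.COLOR_BGR2HSV)
    for nm,lo,hi in(('slab',.008,.016),('cast',.02,.04)):
        kk=(P[...,2]>lo)&(P[...,2]<hi)&(P[...,0]>.35)&(P[...,0]<.65)&(P[...,1]<-.1)&(P[...,1]>-.35)
        q=P[kk][:,:2].astype(np.float32);print(nm,kk.sum(),cv2.minAreaRect(q),np.median(q,0))
    for nm,b in(('things',None),):
        kk=(P[...,2]>.018)&(P[...,2]<.2)&(P[...,0]>.3)&(P[...,0]<.75)&(P[...,1]<.3)&(P[...,1]>-.45)
        m,l,st,ce=cv2.connectedComponentsWithStats(kk.astype(np.uint8))
        for i in range(1,m):
            if st[i,4]>25: print(i,ce[i],np.median(P[l==i],0),P[l==i].max(0)[2])
```

```text
scene0 [[0.4493, 0.0371], [0.5625, -0.0011], [0.5848, 0.0817], [0.4713, 0.1199]]
centre [0.517  0.0594] len 0.11955280985536144 0.08568517810186596 yaw -18.63098425169395 -14.99988665246962
tab 89 [0.4563 0.0382 0.0946] [0.4443 0.0326 0.08  ] [0.4731 0.0479 0.1061]
[0.0023 0.0091] -164.72739632641873
slab 580 ((0.5007901191711426, -0.20256781578063965), (0.11043133586645126, 0.30099615454673767), 86.84074401855469) [ 0.5022 -0.2269]
cast 551 ((0.5316690802574158, -0.18583831191062927), (0.100762277841568, 0.2555046081542969), 71.37632751464844) [ 0.51   -0.2016]
1 [256.8252 159.2772] [0.6923 0.0151 0.061 ] 0.11304151670713608
2 [209.4839 179.9522] [0.5248 0.0599 0.0539] 0.10609589620359927
3 [291.6401 174.3922] [ 0.6846 -0.0907  0.0526] 0.06041553580617426
4 [326.6951 183.719 ] [ 0.6469 -0.2085  0.0669] 0.09301134991500265
5 [271.992 189.816] [ 0.597  -0.0847  0.0375] 0.06723809297831451
6 [364.3022 195.0025] [ 0.6888 -0.2926  0.0389] 0.05274740992721361
7 [132.4134 210.1693] [0.3476 0.1594 0.0215] 0.04271299025074915
8 [292.1624 223.0711] [ 0.4999 -0.2006  0.0304] 0.0399501492357290
[... 477 characters left out ...]
95410156) [ 0.5133 -0.2286]
cast 425 ((0.5252023339271545, -0.19060665369033813), (0.09950731694698334, 0.2647850811481476), 67.20535278320312) [ 0.5085 -0.2074]
1 [270.3174 136.9521] [0.6854 0.1761 0.06  ] 0.07126297279308191
2 [311.1023 194.3568] [ 0.684  -0.115   0.0546] 0.11023294424648078
3 [230.1904 172.8464] [0.5114 0.041  0.0484] 0.10351651521036453
5 [166.6747 171.3494] [0.3401 0.1534 0.0217] 0.038447161332969326
9 [277.1827 200.1923] [ 0.597  -0.0886  0.036 ] 0.06556629225611632
10 [217.6709 217.2785] [ 0.4304 -0.0753  0.0233] 0.02652139743267712
11 [260.9675 241.6006] [ 0.5032 -0.204   0.0277] 0.03770462447197742
12 [349.0417 244.3516] [ 0.6992 -0.2934  0.0352] 0.05245571557783324
```

Run:
```python
from h import *
Z=np.full((30,30),-1.)
for n in('scene0','side0'):
    p,d,K,t,R=load(n);P=cloud(d,K,t,R).reshape(-1,3);P=P[np.isfinite(P).all(1)&(P[:,2]<1)&(P[:,2]>-.1)]
    i=np.floor(P[:,0]/.04).astype(int);j=np.floor((P[:,1]+.5)/.04).astype(int)
    k=(i>=4)&(i<22)&(j>=0)&(j<30);np.maximum.at(Z,(i[k],j[k]),P[k,2])
print('cols x=.16.. rows y desc, cm')
print('      ',*[f'{x*4:3d}' for x in range(4,22)])
for j in range(29,-1,-1): print(f'{j*.04-.5:6.2f}',*[f'{Z[i,j]*100:3.0f}' for i in range(4,22)])
p,d,K,t,R=load('side0');P=cloud(d,K,t,R)
```

```text
cols x=.16.. rows y desc, cm
        16  20  24  28  32  36  40  44  48  52  56  60  64  68  72  76  80  84
  0.66   0  33  33  16 -100  16  16  32  33 -100 -100 -100 -100 -100 -100  48 -100 -100
  0.62   0  33  33   0 -100  16  32  33  33  38  38 -100 -100 -100 -100  48 -100 -100
  0.58  40  38  39   1  16  31  33  38  38  38  38  38  38  32  32  48 -100 -100
  0.54  41  41  40   1  17  32  33  38  38  38  38  38  38  32  32  48 -100 -100
  0.50  39  39   1  15  16  32  33  38  38  38  38  38  38  33  32  48 -100 -100
  0.46  33  33 -100   7  16  31  33  38  38  38  38  38  38  33  31  48 -100 -100
  0.42 -100 -100 -100   0  14  21  32  37  38  38  38  38  38  33  29  48 -100 -100
  0.38 -100 -100 -100   0   0  16  31  32  33  35  35  33  32  32  17  48 -100 -100
  0.34 -100 -100 -100   0   0   4  16  27  31  32  32  32  28  16   0  47 -100 -100
  0.30 -100 -100 -100   0   0   0  13  16  16  16  17  16  17   0   0  47 -100 -100
  0.26 -100 -100 -100   0   0   0   0   0   0   0   0   0   0   0   0  47 -100 -100
  0.22 -100 -100 -100   0   0   0   0   0   0   0   0   0   1   7   0  47
[... 848 characters left out ...]
-100
 -0.22 -100 -100 -100   0   1   0   0   1   4   4   0   9   9   9   0  57 -100 -100
 -0.26 -100 -100 -100   1   1   0   0   1   4   2   0   9   9   9   0  58 -100 -100
 -0.30 -100 -100 -100   1   0   0   0   0   1   1   0   0   5   5  59  59 -100 -100
 -0.34 -100 -100 -100   0   0   0   0   0   0   0   0   0   5   5  59  60 -100 -100
 -0.38 -100 -100 -100   0   0   0   0   0   0   0   0   0   0   0  61  61 -100 -100
 -0.42 -100 -100 -100   0   0   0   0   0   0   0   0   0   0   0   0  62 -100 -100
 -0.46 -100 -100 -100 -100 -100 -100 -100 -100 -100 -100 -100 -100 -100 -100 -100  61 -100 -100
 -0.50 -100 -100 -100 -100 -100 -100 -100 -100 -100 -100 -100 -100 -100 -100 -100  49 -100 -100
```

send_rows:
  plan:
    - [0,-0.0125,-0.029,0,0]
    - [0,-0.0125,-0.029,0,0]
    - [0,-0.0125,-0.029,0,0]
    - [0,-0.0125,-0.029,0,0]
    - [0,-0.0125,-0.029,0,0]
    - [0,-0.0125,-0.029,0,0]
    - [0,-0.0256,-0.0201,0,0]
    - [0,-0.0256,-0.0201,0,0]
    - [0,-0.0256,-0.0201,0,0]
    - [0,-0.0256,-0.0201,0,0]
    - [0,-0.0256,-0.0201,0,0]
    - [0,-0.0256,-0.0201,0,0]
    - [0,-0.0256,-0.0201,0,0]
    - [0,-0.0256,-0.0201,0,0]
    - [0,-0.023,-0.0168,0,0]
    - [0,-0.023,-0.0168,0,0]
    - [0,-0.023,-0.0168,0,0]
    - [0,-0.023,-0.0168,0,0]
    - [0,-0.023,-0.0168,0,0]
    - [0,-0.023,-0.0168,0,0]

```text
time_s: 1.77
position: [0.4573, 0.0384, 0.2363]
tcp_rot: [[-0.943, 0.333, -0.001], [0.333, 0.943, 0.0], [0.001, -0.0, -1.0]]
force: [-0.1, -0.1, 0.7]
opening: 0.999
grasp_force: 0.0
```

send_rows:
  plan:
    - [0,0,0,0,-0.109]
    - [0,0,0,0,-0.109]
    - [0,0,0,0,-0.109]
    - [0,0,0,0,-0.109]
    - [0,0,0,0,-0.109]
    - [0,0,0,0,-0.108]
    - [0,0,0,0,0]
    - [0,0,0,0,0]

```text
time_s: 2.43
position: [0.4567, 0.0398, 0.2363]
tcp_rot: [[-0.952, -0.306, -0.001], [-0.306, 0.952, 0.0], [0.001, 0.0, -1.0]]
force: [0.6, 0.6, 0.5]
opening: 0.999
grasp_force: 0.0
```

```bash
cat > shot.py <<'E'
import sys
from rig import *
import cv2
from h import *
def shot(n,o):
    s=read_state();c=calibration(n);p,d=capture(n)
    np.savez(f'pics/{o}.npz',p=p,d=d,K=[c['fx'],c['fy'],c['cx'],c['cy']],t=c['xyz'],R=c['rotation']);cv2.imwrite(f'pics/{o}.png',p)
    return s
E
python3 - <<'E'
from shot import *
s=shot('wrist','w1');print(s['time_s'],s['position'],s['tcp_rot'],s['joint_positions'],s['force'])
E
```

```text
2.4333 [0.4567 0.0398 0.2363] [[-0.9519 -0.3064 -0.0007]
 [-0.3064  0.9519  0.0001]
 [ 0.0006  0.0003 -1.    ]] [  -9.0298   17.4779  105.1449    0.0012   57.4175 -116.8716] [0.6495 0.6073 0.543 ]
```

View pics/w1.png

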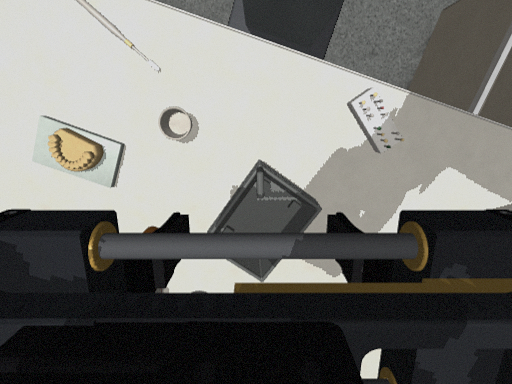

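The wrist view shows the tray with its near corner at (260,160) and far corner at (262,280). The tab runs from (258,165) to (263,198), roughly aligned with the tool's x. The slab and cast are at (78,150).

Run:
```python
from h import *
import cv2
p,d,K,t,R=load('w1');P=cloud(d,K,t,R)
k=(P[...,2]>.095)&(P[...,2]<.115)&(P[...,0]>.42)&(P[...,0]<.5)&(P[...,1]>0)&(P[...,1]<.08)
q=P[k];print(k.sum(),q.mean(0),q[:,2].min(),q[:,2].max());r=cv2.minAreaRect((q[:,:2]*1000).astype(np.float32));print(r)
w,V=np.linalg.eigh(np.cov(q[:,:2].T));print(np.degrees(np.arctan2(V[1,1],V[0,1])))
v,u=np.nonzero(k);print(u.min(),u.max(),v.min(),v.max())
# rim corners
c=np.array([ray(a,b,K,t,R,.068) for a,b in((260,160),(321,209),(262,281))]);print(c)
m=(c[0]+c[2])/2;print('centre',m,'diag',np.degrees(np.arctan2(*(c[0]-c[2])[1::-1])))
hsv=cv2.cvtColor(p,cv2.COLOR_BGR2HSV)
for a,b in((42,116),(125,144),(113,187),(33,160)):print('slab',ray(a,b,K,t,R,.012))
for cc in(np.array([ray(a,b,K,t,R,.012) for a,b in((42,116),(125,144),(113,187),(33,160))]),):print(cc.mean(0))
cv2.imwrite('pics/w1c.png',np.hstack([cv2.resize(p[140:240,210:310],None,fx=4,fy=4,interpolation=2),cv2.resize(p[100:200,25:135],(440,400),interpolation=2)])[:, :800])
```

```text
207 [0.4529 0.042  0.1039] 0.09518095651165165 0.10663759609770707
((453.7669677734375, 42.05765151977539), (28.875823974609375, 7.453533172607422), 17.906187057495117)
-160.43262234134946
256 263 169 197
[[0.4343 0.0367 0.068 ]
 [0.4685 0.1259 0.068 ]
 [0.5845 0.0882 0.068 ]]
centre [0.5094 0.0624 0.068 ] diag -161.08258883353955
slab [ 0.4743 -0.2511  0.012 ]
slab [ 0.4769 -0.1403  0.012 ]
slab [ 0.541  -0.1447  0.012 ]
slab [ 0.5368 -0.2557  0.012 ]
[ 0.5072 -0.1979  0.012 ]
```

View pics/w1c.png

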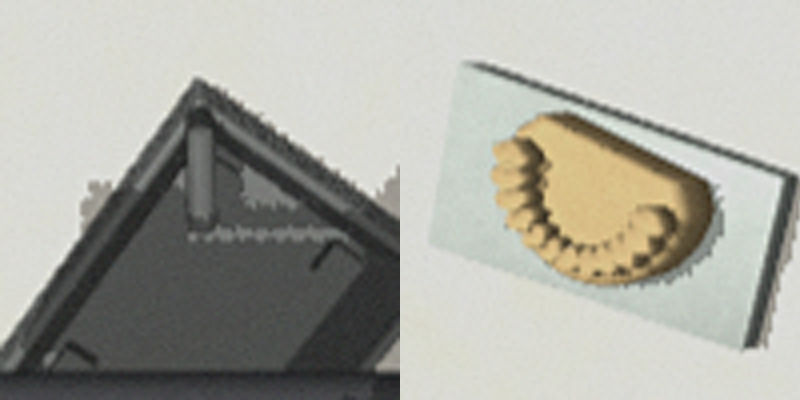

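send_rows:
  plan:
    - [0,0.0008,0.0012,0.0265,-0.01]
    - [0,0.0008,0.0011,0.0265,-0.005]
    - [100,0,0,0.0265,0]
    - [100,0,0,0.0265,0]
    - [100,0,0,0,0]
    - [100,0,0,0,0]

```text
time_s: 2.98
position: [0.4538, 0.0416, 0.1298]
tcp_rot: [[-0.947, -0.322, -0.004], [-0.322, 0.947, 0.001], [0.003, 0.002, -1.0]]
force: [0.7, 0.0, -0.2]
opening: 0.781
grasp_force: 0.0
```

Run:
```python
from shot import *
s=shot('wrist','w2');print(s['time_s'],s['position'],s['tcp_rot'],s['opening'])
p,d,K,t,R=load('w2');P=cloud(d,K,t,R)
k=(P[...,2]>.098)&(P[...,2]<.11)&(P[...,0]>.42)&(P[...,0]<.49)&(P[...,1]>.015)&(P[...,1]<.07)
q=P[k];print(k.sum(),q.mean(0));r=cv2.minAreaRect((q[:,:2]*1000).astype(np.float32));print(r)
w,V=np.linalg.eigh(np.cov(q[:,:2].T));print(np.degrees(np.arctan2(V[1,1],V[0,1])))
v,u=np.nonzero(k);print(u.min(),u.max(),v.min(),v.max())
Rt=s['tcp_rot'];print('tab in tool',(np.append(np.array(r[0])/1000,.104)-s['position'])@Rt)
```

```text
2.9833 [0.4538 0.0416 0.1298] [[-0.9467 -0.3222 -0.0036]
 [-0.3222  0.9467  0.0006]
 [ 0.0033  0.0017 -1.    ]] 0.7809251727866042
337 [0.4498 0.0407 0.104 ]
((450.5799865722656, 40.96381378173828), (21.92878532409668, 6.903983116149902), 18.604318618774414)
-161.36472848393822
252 262 201 232
tab in tool [0.0032 0.0004 0.0258]
```

View pics/w2.png

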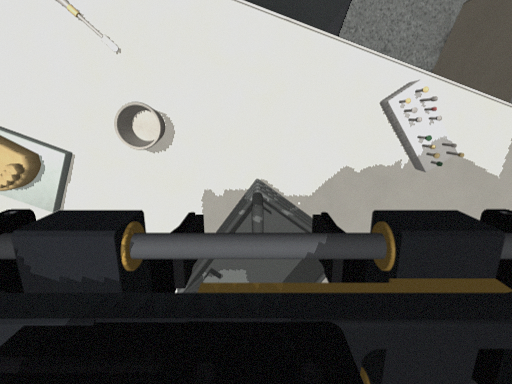

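The tab is partly hidden by the jaw bar. Its outer end at (257,195) puts it centred in the jaws to under 1 mm, with the angle matching. I'll descend and close.

send_rows:
  plan:
    - [100,-0.0005,0.0004,0.02,0]
    - [100,0,0,0.0185,0]
    - [100,0,0,0,0]
    - [180,0,0,0,0]
    - [230,0,0,0,0]
    - [255,0,0,0,0]
    - [255,0,0,0,0]
    - [255,0,0,0,0]
    - [255,0,0,0,0]
    - [255,0,0,0,0]
    - [255,0,0,0,0]
    - [255,0,0,0,0]

```text
time_s: 4.03
position: [0.4551, 0.042, 0.0921]
tcp_rot: [[-0.946, -0.323, 0.0], [-0.323, 0.946, -0.0], [-0.0, -0.0, -1.0]]
force: [0.7, 0.1, 1.5]
opening: 0.087
grasp_force: 30.0
```

send_rows:
  plan:
    - [255,-0.0009,0,-0.0023,0]
    - [255,-0.0009,0,-0.0023,0]
    - [255,-0.0009,0,-0.0022,0]
    - [255,-0.001,0,-0.0022,0]
    - [255,-0.001,0,-0.0023,0]
    - [255,0,0,0,0]

```text
time_s: 4.53
position: [0.4596, 0.0436, 0.1036]
tcp_rot: [[-0.946, -0.324, 0.0], [-0.324, 0.946, 0.0], [-0.0, 0.0, -1.0]]
force: [0.3, 0.4, -5.1]
opening: 0.092
grasp_force: 30.0
```

Run:
```python
from shot import *
s=shot('side','s1');s=shot('scene','c1');print(s['time_s'],s['position'],s['force'],s['moment'])
a=cv2.imread('pics/s1.png')[130:205,180:280];b=cv2.imread('pics/c1.png')[140:215,160:260]
cv2.imwrite('pics/c1c.png',np.hstack([cv2.resize(x,None,fx=4,fy=4,interpolation=2) for x in(a,b)]))
```

```text
4.5833 [0.4596 0.0436 0.1035] [ 1.1316  0.3071 -4.7436] [0.0277 0.2182 0.0331]
```

View pics/c1c.png

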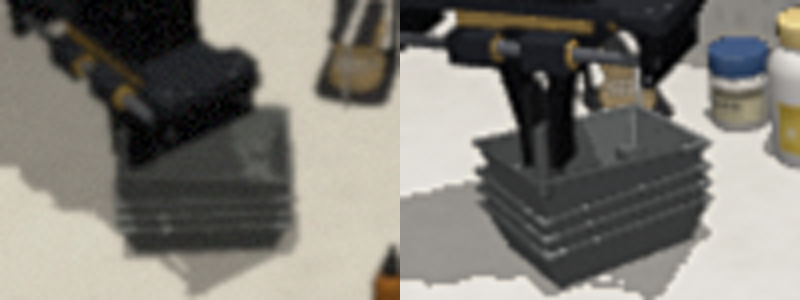

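The top tray is peeling at the tab corner while the stack stays seated, with about 5 N of pull. I'll keep following the arc.

send_rows:
  plan:
    - [255,-0.0011,0,-0.0022,0]
    - [255,-0.0011,0,-0.0022,0]
    - [255,-0.0012,0,-0.0021,0]
    - [255,-0.0012,0,-0.0021,0]
    - [255,-0.0012,0,-0.0021,0]
    - [255,0,0,0,0]

```text
time_s: 5.13
position: [0.4654, 0.0454, 0.1147]
tcp_rot: [[-0.946, -0.324, 0.001], [-0.324, 0.946, -0.0], [-0.001, -0.0, -1.0]]
force: [-1.1, 0.3, -1.6]
opening: 0.087
grasp_force: 30.0
```

send_rows:
  plan:
    - [255,-0.0013,0,-0.0021,0]
    - [255,-0.0013,0,-0.002,0]
    - [255,-0.0014,0,-0.002,0]
    - [255,-0.0014,0,-0.002,0]
    - [255,-0.0014,0,-0.002,0]
    - [255,0,0,0,0]
    - [255,0,0,0,0]

```text
time_s: 5.72
position: [0.4709, 0.0478, 0.1242]
tcp_rot: [[-0.946, -0.324, -0.001], [-0.324, 0.946, 0.0], [0.001, 0.001, -1.0]]
force: [-2.5, 0.9, 0.4]
opening: 0.091
grasp_force: 30.0
```

Run:
```python
from shot import *
s=shot('side','s2');s=shot('scene','c2');print(s['time_s'],s['position'],s['force'],s['moment'])
a=cv2.imread('pics/s2.png')[130:205,180:280];b=cv2.imread('pics/c2.png')[140:215,160:260]
cv2.imwrite('pics/c2c.png',np.hstack([cv2.resize(x,None,fx=4,fy=4,interpolation=2) for x in(a,b)]))
```

```text
5.7667 [0.4709 0.0477 0.1241] [-3.3871  0.4858  0.1216] [0.1378 0.5874 0.1273]
```

View pics/c2c.png

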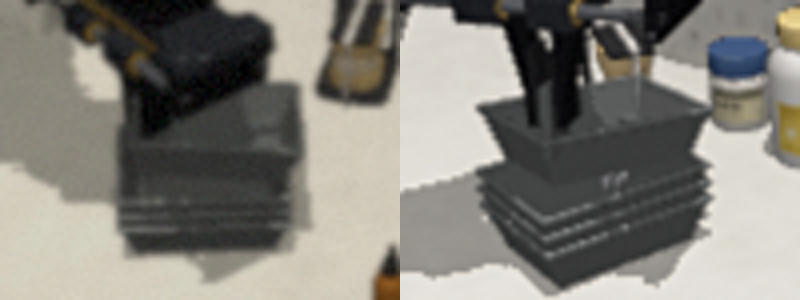

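The stud has let go: the pull dropped from 5 N to about 0, and the tray stands clear at the tab side with the stack unmoved. Now I'll lift it free.

send_rows:
  plan:
    - [255,0.001,0,-0.004,0]
    - [255,0.001,0,-0.006,0]
    - [255,0,0,-0.01,0]
    - [255,0,0,-0.015,0]
    - [255,0,0,-0.02,0]
    - [255,0,0,-0.025,0]
    - [255,0,0,-0.025,0]
    - [255,0,0,-0.02,0]
    - [255,0,0,-0.01,0]
    - [255,0,0,0,0]
    - [255,0,0,0,0]
    - [255,0,0,0,0]

```text
time_s: 6.82
position: [0.4692, 0.0469, 0.2587]
tcp_rot: [[-0.946, -0.323, -0.0], [-0.323, 0.946, 0.0], [0.0, 0.0, -1.0]]
force: [-0.1, 0.6, -1.4]
opening: 0.091
grasp_force: 30.0
```

Run:
```python
from shot import *
s=shot('side','s3');s=shot('scene','c3');print(s['time_s'],s['position'],s['force'],s['moment'])
a=cv2.imread('pics/s3.png')[90:203,160:310];b=cv2.imread('pics/c3.png')[90:203,140:290]
cv2.imwrite('pics/c3c.png',np.hstack([cv2.resize(x,(400,300),interpolation=2) for x in(a,b)]))
```

```text
6.8667 [0.469  0.0469 0.2583] [-0.7458 -0.5743 -0.8897] [ 0.0204  0.0667 -0.0185]
```

View pics/c3c.png

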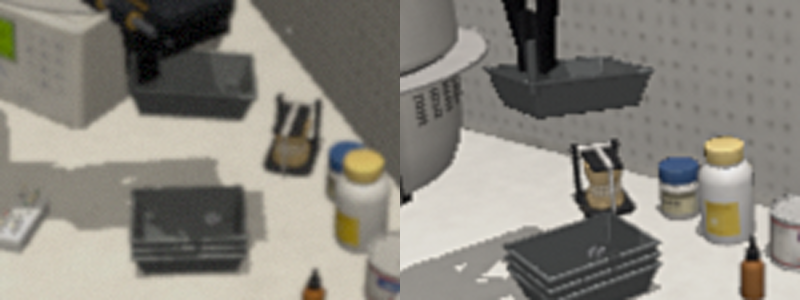

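The tray is free and hanging from the tab, with the stack in its original place. I'll fit the tray's outer faces and floor to get its tilt.

```bash
cat > tilt.py <<'E'
from h import *
def tilt(names,pos,Rt):
    # points in tool frame: x outward, z down; tray lies at x<0.012 , z>0.02
    Q=[]
    for n in names:
        p,d,K,t,R=load(n);P=cloud(d,K,t,R).reshape(-1,3);c=p.reshape(-1,3)
        q=(P-pos)@Rt;k=(np.abs(q[:,1])<.085)&(q[:,0]<.03)&(q[:,0]>-.15)&(q[:,2]>.01)&(q[:,2]<.11)
        Q.append(q[k])
    q=np.vstack(Q);rng=np.random.default_rng(0);best=[]
    out=[];left=q
    for _ in range(4):
        b=None
        for i in range(1500):
            a=left[rng.choice(len(left),3,False)];n=np.cross(a[1]-a[0],a[2]-a[0]);l=np.linalg.norm(n)
            if l<1e-5: continue
            n/=l;m=np.abs((left-a[0])@n)<.0015
            if b is None or m.sum()>b.sum(): b=m
        s=left[b];c=s.mean(0);n=np.linalg.svd(s-c)[2][2];n*=np.sign(n[2])
        print('plane n',b.sum(),n,c,'tiltdeg x,y',np.degrees(np.arctan2(n[0],n[2])),np.degrees(np.arctan2(n[1],n[2])));left=left[~b]
    return q
E
python3 - <<'E'
from tilt import *
from rig import read_state
s=read_state();p=np.array(s['position']);R=np.array(s['tcp_rot'])
for n in(['s3'],['c3']): 
    q=tilt(n,p,R);print(len(q),[(np.round(q[(q[:,0]>a)&(q[:,0]<a+.015),2].max(),4)) for a in np.arange(-.135,.015,.015)])
E
```

```text
plane n 308 [ 0.5973 -0.7449  0.2973] [-0.032  -0.0351  0.0424] tiltdeg x,y 63.54158395340137 -68.24500369151802
plane n 191 [-0.5426  0.7443  0.3894] [-0.0895  0.0216  0.05  ] tiltdeg x,y -54.33581057910831 62.38212067024014
plane n 95 [ 0.1086 -0.0127  0.994 ] [-0.0669  0.0092  0.0628] tiltdeg x,y 6.233971778618623 -0.730347377005843
plane n 87 [ 0.6127 -0.7742  0.1586] [-0.0214 -0.0267  0.037 ] tiltdeg x,y 75.48482383906499 -78.42026063873578
1047 [np.float64(0.0529), np.float64(0.0682), np.float64(0.0689), np.float64(0.0668), np.float64(0.067), np.float64(0.0647), np.float64(0.0624), np.float64(0.0612), np.float64(0.0584), np.float64(0.058), np.float64(0.0315)]
plane n 477 [ 0.6036 -0.7558  0.254 ] [-0.0327 -0.032   0.0408] tiltdeg x,y 67.17455733252905 -71.42193740881216
plane n 185 [0.7938 0.5663 0.2217] [-0.0156  0.0316  0.0383] tiltdeg x,y 74.39639137656701 68.62143543860306
plane n 133 [-0.5218  0.7438  0.4177] [-0.0936  0.0252  0.0383] tiltdeg x,y -51.323102516010536 60.68148217370141
plane n 77 [ 0.6075 -0.7591  0.2339] [-0.034  -0.0316  0.0367] tiltdeg x,y 68.94082658995512 -72.87274377074682Traceback (most recent call last):
  File "<stdin>", line 5, in <module>
    return umr_maximum(a, axis, None, out, keepdims, initial, where)
ValueError: zero-size array to reduction operation maximum which has no identity
```

The tray is tilted about 6°, with the far corner some 13 mm low. I'll carry it to the free worktop beyond the slab and gently press it flat to turn it level in the pads.

send_rows:
  plan:
    - [255,0.0039,-0.01,0,0]
    - [255,0.0077,-0.02,0,0]
    - [255,0.0116,-0.03,0,0]
    - [255,0.0116,-0.03,0,0]
    - [255,0.0116,-0.03,0,0]
    - [255,0.0116,-0.03,0,0]
    - [255,0.0116,-0.03,0,0]
    - [255,0.0116,-0.03,0,0]
    - [255,0.0116,-0.03,0,0]
    - [255,0.0116,-0.03,0,0]
    - [255,0.0116,-0.03,0,0]
    - [255,0.0116,-0.03,0,0]
    - [255,0.0097,-0.025,0,0]
    - [255,0.0058,-0.015,0,0]
    - [255,0.0019,-0.005,0,0]
    - [255,0,0,0,0]
    - [255,0,0,0,0]

```text
time_s: 8.33
position: [0.4531, -0.3535, 0.2585]
tcp_rot: [[-0.946, -0.323, -0.001], [-0.323, 0.946, 0.002], [0.0, 0.003, -1.0]]
force: [-0.1, 0.4, -1.4]
opening: 0.091
grasp_force: 30.0
```

Run:
```python
from shot import *
from tilt import tilt
s=shot('side','s4');s=shot('scene','c4');print(s['time_s'],s['position'],s['tcp_rot'],s['force'],s['joint_positions'])
p=np.array(s['position']);R=np.array(s['tcp_rot'])
for n in('s4','c4'): tilt([n],p,R)
# table extent below & slab/stack after
for n in('s4','c4'):
    P=cloud(*load(n)[1:]);k=(np.abs(P[...,2])<.006)&(P[...,0]>.4)&(P[...,0]<.62)
    print('table y min',np.nanpercentile(P[k][:,1],[0.1,1]))
a=cv2.imread('pics/s4.png')[170:350,160:400];b=cv2.imread('pics/c4.png')[110:290,200:440]
cv2.imwrite('pics/c4c.png',np.hstack([cv2.resize(x,(400,300),interpolation=2) for x in(a,b)]))
```

```text
8.3833 [ 0.4533 -0.353   0.2587] [[-0.946  -0.3242 -0.0011]
 [-0.3242  0.946   0.0022]
 [ 0.0003  0.0024 -1.    ]] [-0.5187  1.1549 -1.1469] [ -49.0645   24.9145   87.9445    0.0367   67.275  -157.9975]
plane n 529 [ 0.6009 -0.7587  0.2515] [-0.0312 -0.0343  0.044 ] tiltdeg x,y 67.28488331138142 -71.65751850816685
plane n 182 [-0.7093 -0.5792  0.4018] [-0.0943 -0.0419  0.0489] tiltdeg x,y -60.467596511672866 -55.25000201008027
plane n 162 [ 0.1349 -0.0348  0.9902] [-0.0637 -0.0077  0.0632] tiltdeg x,y 7.759818075726169 -2.012033016758769
plane n 68 [0.1047 0.0094 0.9945] [-0.0301 -0.0291  0.0287] tiltdeg x,y 6.008233566836115 0.5438952267668914
plane n 608 [ 0.603  -0.7544  0.2594] [-0.0312 -0.0312  0.0407] tiltdeg x,y 66.72432700404202 -71.02465773301947
plane n 578 [0.7864 0.569  0.2403] [-0.0138  0.0308  0.0387] tiltdeg x,y 73.01042762987385 67.1080879936267
plane n 276 [-0.5328  0.7641  0.3638] [-0.0835  0.0314  0.0409] tiltdeg x,y -55.67364587172769 64.54146985866048
plane n 233 [-0.7078 -0.5824  0.3999] [-0.1025 -0.0368  0.0423] tiltdeg x,y -60.535510483085375 -55.52846483405053
table y min [-0.3857 -0.3836]
table y min [-0.3834 -0.3817]
```

View pics/c4c.png

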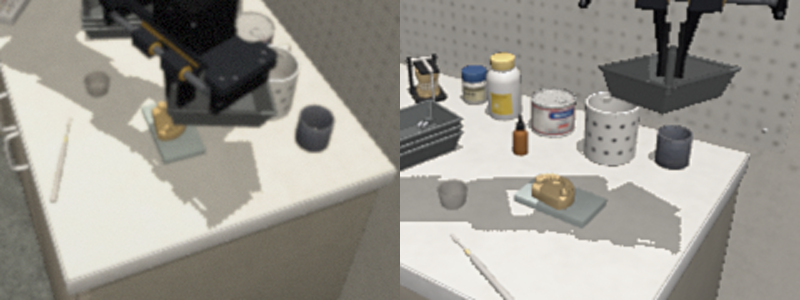

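send_rows:
  plan:
    - [255,-0.0013,0.0038,0.01,0]
    - [255,-0.0013,0.0038,0.02,0]
    - [255,0,0,0.03,0]
    - [255,0,0,0.03,0]
    - [255,0,0,0.03,0]
    - [255,0,0,0.025,0]
    - [255,0,0,0.02,0]
    - [255,0,0,0.012,0]
    - [255,0,0,0.006,0]
    - [255,0,0,0,0]
    - [255,0,0,0,0]

```text
time_s: 9.35
position: [0.4541, -0.3463, 0.0767]
tcp_rot: [[-0.946, -0.324, 0.001], [-0.324, 0.946, -0.0], [-0.0, -0.001, -1.0]]
force: [0.2, 0.3, -1.6]
opening: 0.091
grasp_force: 30.0
```

send_rows:
  plan:
    - [255,0,0,0.003,0]
    - [255,0,0,0.003,0]
    - [255,0,0,0.003,0]
    - [255,0,0,0.003,0]
    - [255,0,0,0,0]

```text
time_s: 9.77
position: [0.4542, -0.3476, 0.0651]
tcp_rot: [[-0.947, -0.322, 0.002], [-0.322, 0.947, -0.002], [-0.002, -0.003, -1.0]]
force: [0.7, 0.2, 1.9]
opening: 0.088
grasp_force: 30.0
```

send_rows:
  plan:
    - [255,0,0,0.0025,0]
    - [255,0.0005,0,0.0025,0]
    - [255,0.0005,0,0.002,0]
    - [255,0.0005,0,0.002,0]
    - [255,0,0,0,0]
    - [255,0,0,0,0]

```text
time_s: 10.27
position: [0.4523, -0.3477, 0.0554]
tcp_rot: [[-0.946, -0.323, 0.0], [-0.323, 0.946, -0.001], [-0.0, -0.001, -1.0]]
force: [-1.5, -1.7, 6.4]
opening: 0.092
grasp_force: 30.0
```

send_rows:
  plan:
    - [255,0,0,0.001,0]
    - [255,0,0,0.0005,0]
    - [255,0,0,0,0]
    - [255,0,0,0,0]

```text
time_s: 10.6
position: [0.4523, -0.3479, 0.0552]
tcp_rot: [[-0.946, -0.324, 0.001], [-0.324, 0.946, -0.002], [-0.0, -0.002, -1.0]]
force: [-3.8, -1.3, 13.9]
opening: 0.089
grasp_force: 30.0
```

send_rows:
  plan:
    - [255,0,0,-0.004,0]
    - [255,0,0,-0.01,0]
    - [255,0,0,-0.02,0]
    - [255,0,0,-0.025,0]
    - [255,0,0,-0.03,0]
    - [255,0,0,-0.03,0]
    - [255,0,0,-0.025,0]
    - [255,0,0,-0.01,0]
    - [255,0,0,-0.004,0]
    - [255,0,0,0,0]
    - [255,0,0,0,0]
    - [255,0,0,0,0]

```text
time_s: 11.6
position: [0.4512, -0.3462, 0.2096]
tcp_rot: [[-0.946, -0.323, -0.003], [-0.323, 0.946, 0.003], [0.002, 0.004, -1.0]]
force: [-0.3, -0.1, -0.8]
opening: 0.09
grasp_force: 30.0
```

Run:
```python
from shot import *
from tilt import tilt
s=shot('side','s5');s=shot('scene','c5');print(s['time_s'],s['position'],s['tcp_rot'],s['force'],s['joint_positions'])
p=np.array(s['position']);R=np.array(s['tcp_rot'])
for n in('s5','c5'): tilt([n],p,R)
```

```text
11.65 [ 0.4514 -0.3464  0.2097] [[-0.9463 -0.3232 -0.0027]
 [-0.3233  0.9463  0.0031]
 [ 0.0016  0.0038 -1.    ]] [ 0.4608 -0.2481 -1.4898] [ -48.7536   27.8896   91.7243   -0.0001   60.6201 -157.6133]
plane n 285 [ 0.5353 -0.7555  0.3777] [-0.0392 -0.0347  0.0353] tiltdeg x,y 54.79117006763166 -63.438515256972636
plane n 123 [-0.7686 -0.5804  0.2689] [-0.0987 -0.0464  0.0257] tiltdeg x,y -70.71646034785395 -65.14009031639766
plane n 66 [-0.0857 -0.0015  0.9963] [-0.0824 -0.0233  0.0167] tiltdeg x,y -4.91844275922012 -0.08689835029913064
plane n 51 [-0.0755 -0.0201  0.9969] [-0.0617 -0.0067  0.0497] tiltdeg x,y -4.329630102887564 -1.1530892364988332
plane n 397 [0.7253 0.56   0.4004] [-0.0196  0.0292  0.0349] tiltdeg x,y 61.10040415517727 54.435890756879836
plane n 392 [ 0.5354 -0.7524  0.3838] [-0.0406 -0.0334  0.0324] tiltdeg x,y 54.360485847752514 -62.96944225883566
plane n 405 [-0.6046  0.76    0.2384] [-0.0858  0.0334  0.0265] tiltdeg x,y -68.48022337883093 72.58309754571587
plane n 300 [-0.7834 -0.5731  0.2406] [-0.1053 -0.0398  0.0249] tiltdeg x,y -72.92584503795835 -67.22388888048042
```

Pressing flat overshot, leaving about 4.6° the other way. I'll set the tray on the worktop, ease the jaws so it lies flat, and regrip it level.

send_rows:
  plan:
    - [255,0,0,0.01,0]
    - [255,0,0,0.02,0]
    - [255,0,0,0.03,0]
    - [255,0,0,0.03,0]
    - [255,0,0,0.03,0]
    - [255,0,0,0.015,0]
    - [255,0,0,0.01,0]
    - [255,0,0,0.004,0]
    - [255,0,0,0.002,0]
    - [255,0,0,0.001,0]
    - [255,0,0,0,0]

```text
time_s: 12.62
position: [0.4527, -0.3479, 0.0605]
tcp_rot: [[-0.946, -0.323, 0.001], [-0.323, 0.946, -0.002], [-0.001, -0.002, -1.0]]
force: [-0.0, 0.5, -1.5]
opening: 0.089
grasp_force: 30.0
```

send_rows:
  plan:
    - [255,0,0,0.002,0]
    - [255,0,0,0.002,0]
    - [255,0,0,0,0]

```text
time_s: 12.87
position: [0.4524, -0.3474, 0.0561]
tcp_rot: [[-0.946, -0.323, 0.001], [-0.323, 0.946, -0.001], [-0.0, -0.001, -1.0]]
force: [-0.2, 0.3, -1.5]
opening: 0.088
grasp_force: 30.0
```

send_rows:
  plan:
    - [255,0,0,0.001,0]
    - [255,0,0,0.001,0]
    - [255,0,0,0,0]

```text
time_s: 13.12
position: [0.4524, -0.3477, 0.0553]
tcp_rot: [[-0.946, -0.323, 0.001], [-0.323, 0.946, -0.001], [-0.0, -0.001, -1.0]]
force: [-3.0, 0.2, 9.3]
opening: 0.089
grasp_force: 30.0
```

send_rows:
  plan:
    - [255,0,0,-0.001,0]
    - [225,0,0,0,0]
    - [215,0,0,0,0]
    - [215,0,0,0,0]
    - [215,0,0,0,0]
    - [215,0,0,0,0]
    - [215,0,0,0,0]

```text
time_s: 13.7
position: [0.4521, -0.3472, 0.0544]
tcp_rot: [[-0.946, -0.323, -0.0], [-0.323, 0.946, 0.0], [0.0, 0.0, -1.0]]
force: [-0.6, 0.1, 0.3]
opening: 0.155
grasp_force: 0.0
```

send_rows:
  plan:
    - [255,0,0,0,0]
    - [255,0,0,0,0]
    - [255,0,0,0,0]
    - [255,0,0,0,0]
    - [255,0,0,0,0]
    - [255,0,0,0,0]

```text
time_s: 14.2
position: [0.4521, -0.3473, 0.0546]
tcp_rot: [[-0.946, -0.323, -0.0], [-0.323, 0.946, 0.0], [0.0, 0.0, -1.0]]
force: [-0.7, -0.0, -0.8]
opening: 0.089
grasp_force: 30.0
```

send_rows:
  plan:
    - [255,0,0,-0.004,0]
    - [255,0,0,-0.01,0]
    - [255,0,0,-0.02,0]
    - [255,0,0,-0.025,0]
    - [255,0,0,-0.03,0]
    - [255,0,0,-0.03,0]
    - [255,0,0,-0.025,0]
    - [255,0,0,-0.01,0]
    - [255,0,0,-0.004,0]
    - [255,0,0,0,0]
    - [255,0,0,0,0]
    - [255,0,0,0,0]

```text
time_s: 15.2
position: [0.4513, -0.3463, 0.2108]
tcp_rot: [[-0.946, -0.323, -0.003], [-0.323, 0.946, 0.003], [0.002, 0.004, -1.0]]
force: [0.2, 0.1, -2.6]
opening: 0.093
grasp_force: 30.0
```

Run:
```python
from shot import *
from tilt import tilt
s=shot('side','s6');s=shot('scene','c6');print(s['time_s'],s['position'],s['tcp_rot'],s['force'])
p=np.array(s['position']);R=np.array(s['tcp_rot'])
for n in('s6','c6'): tilt([n],p,R)
```

```text
15.25 [ 0.4513 -0.3464  0.2108] [[-0.9463 -0.3232 -0.0026]
 [-0.3232  0.9463  0.0029]
 [ 0.0015  0.0036 -1.    ]] [ 0.0214  0.4896 -1.4527]
plane n 287 [ 0.5308 -0.7547  0.3855] [-0.0409 -0.036   0.0339] tiltdeg x,y 54.011149184362914 -62.943588473053
plane n 122 [-0.7926 -0.5632  0.2335] [-0.0993 -0.0455  0.0241] tiltdeg x,y -73.58455066986586 -67.48093973900117
plane n 70 [ 0.3861 -0.5933  0.7063] [-0.0442 -0.0282  0.0307] tiltdeg x,y 28.663877765398134 -40.02784773983036
plane n 52 [0.0015 0.0339 0.9994] [-0.0825 -0.0107  0.0119] tiltdeg x,y 0.08722393848231898 1.9432169069593639
plane n 426 [0.7255 0.5686 0.3878] [-0.0206  0.0301  0.0337] tiltdeg x,y 61.875722608003734 55.70431950855605
plane n 392 [ 0.5363 -0.7556  0.3762] [-0.0402 -0.0329  0.0311] tiltdeg x,y 54.95171585883787 -63.533649680156635
plane n 390 [-0.5977  0.7574  0.2628] [-0.0852  0.0341  0.0252] tiltdeg x,y -66.26390327305229 70.86454582552892
plane n 281 [-0.7941 -0.5744  0.1989] [-0.1058 -0.0403  0.0229] tiltdeg x,y -75.93818411908929 -70.90094227084536
```

Run:
```python
from h import *
for n in('scene0','side0'):
    P=cloud(*load(n)[1:])
    for x0 in(.40,.46,.52,.58):
        k=(P[...,0]>x0)&(P[...,0]<x0+.02)&(P[...,1]<-.36)&(P[...,1]>-.47);q=P[k]
        print(n,x0,[(round(y,3),round(float(np.median(q[(q[:,1]>y)&(q[:,1]<y+.006),2]))*1,3)) for y in np.arange(-.44,-.36,.006) if ((q[:,1]>y)&(q[:,1]<y+.006)).any()])
```

```text
scene0 0.4 [(np.float64(-0.386), -0.098), (np.float64(-0.38), -0.117), (np.float64(-0.374), 0.001), (np.float64(-0.368), 0.001), (np.float64(-0.362), 0.001)]
scene0 0.46 [(np.float64(-0.386), -0.136), (np.float64(-0.38), -0.103), (np.float64(-0.374), 0.001), (np.float64(-0.368), 0.001), (np.float64(-0.362), 0.002)]
scene0 0.52 [(np.float64(-0.386), -0.167), (np.float64(-0.38), -0.091), (np.float64(-0.374), 0.001), (np.float64(-0.368), 0.001), (np.float64(-0.362), 0.001)]
scene0 0.58 [(np.float64(-0.386), -0.194), (np.float64(-0.38), -0.074), (np.float64(-0.374), 0.002), (np.float64(-0.368), 0.001), (np.float64(-0.362), 0.001)]
side0 0.4 [(np.float64(-0.392), -0.016), (np.float64(-0.386), -0.135), (np.float64(-0.38), -0.002), (np.float64(-0.374), -0.002), (np.float64(-0.368), -0.003), (np.float64(-0.362), -0.001)]
side0 0.46 [(np.float64(-0.392), -0.022), (np.float64(-0.386), -0.146), (np.float64(-0.38), -0.002), (np.float64(-0.374), -0.001), (np.float64(-0.368), -0.002), (np.float64(-0.362), -0.002)]
side0 0.52 [(np.float64(-0.392), -0.011), (np.float64(-0.386), -0.166), (np.float64(-0.38), -0.002), (np.float64(-0.374), -0.002), (np.float64(-0.368), -0.001), (np.float64(-0.362), -0.002)]
side0 0.58 [(np.float64(-0.392), -0.014), (np.float64(-0.386), -0.184), (np.float64(-0.38), -0.001), (np.float64(-0.374), -0.002), (np.float64(-0.368), -0.002), (np.float64(-0.362), -0.001)]
```

send_rows:
  plan:
    - [255,0,0,0,0.06]
    - [255,0,0,0,0.12]
    - [255,0,0,0,0.12]
    - [255,0,0,0,0.12]
    - [255,0,0,0,0.12]
    - [255,0,0,0,0.12]
    - [255,0,0,0,0.12]
    - [255,0,0,0,0.12]
    - [255,0,0,0,0.12]
    - [255,0,0,0,0.12]
    - [255,0,0,0,0.12]
    - [255,0,0,0,0.12]
    - [255,0,0,0,0.12]
    - [255,0,0,0,0.12]
    - [255,0,0,0,0.12]
    - [255,0,0,0,0.12]
    - [255,0,0,0,0.12]
    - [255,0,0,0,0.04]

```text
time_s: 16.8
position: [0.4518, -0.3468, 0.2114]
tcp_rot: [[0.125, 0.992, -0.001], [0.992, -0.125, 0.002], [0.002, -0.002, -1.0]]
force: [0.4, 0.6, -0.4]
opening: 0.083
grasp_force: 30.0
```

send_rows:
  plan:
    - [255,0.01,0.005,0.01,0]
    - [255,0.01,0.005,0.02,0]
    - [255,0.01,0.005,0.025,0]
    - [255,0.01,0.004,0.03,0]
    - [255,0,0,0.02,0]
    - [255,0,0,0.01,0]
    - [255,0,0,0.005,0]
    - [255,0,0,0,0]
    - [255,0,0,0,0]

```text
time_s: 17.55
position: [0.4762, -0.3103, 0.093]
tcp_rot: [[0.12, 0.993, 0.001], [0.993, -0.12, -0.001], [-0.001, 0.001, -1.0]]
force: [0.6, 0.5, -1.4]
opening: 0.089
grasp_force: 30.0
```

send_rows:
  plan:
    - [255,0.002,0,0.01,-0.06]
    - [255,0.002,0,0.01,-0.06]
    - [255,0,0,0.008,0]
    - [255,0,0,0.005,0]
    - [255,0,0,0.002,0]
    - [255,0,0,0,0]
    - [255,0,0,0,0]

```text
time_s: 18.13
position: [0.4764, -0.3062, 0.0581]
tcp_rot: [[0.001, 1.0, 0.001], [1.0, -0.001, -0.001], [-0.001, 0.001, -1.0]]
force: [-0.3, 0.2, 0.2]
opening: 0.091
grasp_force: 30.0
```

Run:
```python
from shot import *
s=shot('side','s7');s=shot('scene','c7');print(s['time_s'],s['position'],s['tcp_rot'],s['force'])
a=cv2.imread('pics/s7.png')[200:350,180:380];b=cv2.imread('pics/c7.png')[150:300,250:450]
cv2.imwrite('pics/c7c.png',np.hstack([cv2.resize(x,(400,300),interpolation=2) for x in(a,b)]))
p=np.array(s['position']);R=np.array(s['tcp_rot'])
Q=cloud(*load('c7')[1:]).reshape(-1,3);k=(Q[:,1]<-.33)&(Q[:,1]>-.5)&(Q[:,0]>.37)&(Q[:,0]<.58)&(Q[:,2]>.02)&(Q[:,2]<.075);print(Q[k].min(0),Q[k].max(0))
Q=cloud(*load('s7')[1:]).reshape(-1,3);k=(Q[:,1]<-.33)&(Q[:,1]>-.5)&(Q[:,0]>.37)&(Q[:,0]<.58)&(Q[:,2]>.02)&(Q[:,2]<.075);print(Q[k].min(0),Q[k].max(0))
```

```text
18.1833 [ 0.4764 -0.3062  0.0581] [[ 0.0005  1.      0.0007]
 [ 1.     -0.0005 -0.0007]
 [-0.0007  0.0007 -1.    ]] [ 0.3356  0.2626 -1.3648]
[ 0.404  -0.4454  0.02  ] [ 0.552  -0.3301  0.053 ]
[ 0.4024 -0.4469  0.02  ] [ 0.5485 -0.3301  0.0504]
```

View pics/c7c.png

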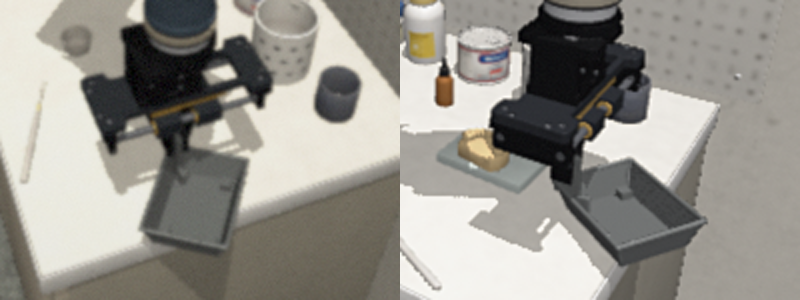

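The side and scene views show the tray's tab half over the worktop and its far corner overhanging the end edge, as intended. I'll shift in 2 mm, touch down, ease the jaws and regrip.

send_rows:
  plan:
    - [255,0.002,0,0.001,0]
    - [255,0,0,0.001,0]
    - [255,0,0,0.0007,0]
    - [255,0,0,0,0]

```text
time_s: 18.57
position: [0.4761, -0.3037, 0.0549]
tcp_rot: [[-0.0, 1.0, -0.0], [1.0, 0.0, 0.0], [0.0, -0.0, -1.0]]
force: [-0.3, -0.0, -1.3]
opening: 0.095
grasp_force: 30.0
```

send_rows:
  plan:
    - [255,0,0,0.0008,0]
    - [255,0,0,0,0]

```text
time_s: 18.73
position: [0.4762, -0.3038, 0.0544]
tcp_rot: [[0.0, 1.0, 0.0], [1.0, -0.0, -0.0], [-0.0, 0.0, -1.0]]
force: [-0.6, 0.8, 1.5]
opening: 0.088
grasp_force: 30.0
```

Touching lightly. Easing slightly, then regripping.

send_rows:
  plan:
    - [226,0,0,0,0]
    - [220,0,0,0,0]
    - [220,0,0,0,0]
    - [220,0,0,0,0]
    - [220,0,0,0,0]
    - [220,0,0,0,0]

```text
time_s: 19.23
position: [0.4762, -0.3039, 0.0541]
tcp_rot: [[-0.0, 1.0, 0.0], [1.0, 0.0, -0.0], [-0.0, 0.0, -1.0]]
force: [0.3, -0.9, 0.6]
opening: 0.138
grasp_force: 0.0
```

```bash
cat > lev.py <<'E'
from shot import *
from tilt import tilt
def lev(k):
    s=shot('side','s'+k);s=shot('scene','c'+k);print(s['time_s'],s['position'],s['force'],s['opening'],s['grasp_force'])
    p=np.array(s['position']);R=np.array(s['tcp_rot'])
    for n in('s','c'): tilt([n+k],p,R)
E
python3 -c "
from lev import lev
lev('8')"
```

```text
19.2833 [ 0.4762 -0.3039  0.0541] [0.4841 0.576  0.4894] 0.13500071221118745 0.0
plane n 1368 [-0.033   0.0051  0.9994] [-0.034  -0.0123  0.0545] tiltdeg x,y -1.8901433915783765 0.2924801238523309
plane n 439 [-0.0346  0.0594  0.9976] [-0.0447 -0.0223  0.0538] tiltdeg x,y -1.987279512566255 3.4069446966154735
plane n 357 [-0.9974  0.0033  0.0724] [-0.0801 -0.0048  0.0809] tiltdeg x,y -85.84894987195618 2.6188212092120478
plane n 291 [ 0.5728 -0.7549  0.3194] [-0.0468 -0.0335  0.0348] tiltdeg x,y 60.85168226981866 -67.06389246707498
plane n 1757 [-0.0227  0.0266  0.9994] [-0.0339 -0.0257  0.052 ] tiltdeg x,y -1.2999312279543314 1.526704988217813
plane n 513 [-0.562   0.7542  0.3395] [-0.09    0.0346  0.0312] tiltdeg x,y -58.86514895594707 65.76623839403784
plane n 356 [-0.0302  0.0268  0.9992] [-0.0337 -0.0251  0.0498] tiltdeg x,y -1.7298234852374625 1.538918283755241
plane n 301 [-0.7599 -0.5672  0.3175] [-0.1075 -0.0354  0.0336] tiltdeg x,y -67.32174845853548 -60.757685009634834
```

It now lies flat, with near and far wall slopes equal. Regrip and lift.

send_rows:
  plan:
    - [255,0,0,0,0]
    - [255,0,0,0,0]
    - [255,0,0,0,0]
    - [255,0,0,0,0]
    - [255,0,0,0,0]
    - [255,0,0,-0.002,0]
    - [255,0,0,-0.006,0]
    - [255,0,0,-0.012,0]
    - [255,0,0,-0.02,0]
    - [255,0,0,-0.025,0]
    - [255,0,0,-0.03,0]
    - [255,0,0,-0.03,0]
    - [255,0,0,-0.02,0]
    - [255,0,0,-0.01,0]
    - [255,0,0,-0.004,0]
    - [255,0,0,0,0]
    - [255,0,0,0,0]

```text
time_s: 20.75
position: [0.4755, -0.3032, 0.2123]
tcp_rot: [[-0.0, 1.0, -0.002], [1.0, 0.0, 0.001], [0.001, -0.002, -1.0]]
force: [0.2, -0.0, -1.4]
opening: 0.091
grasp_force: 30.0
```

```bash
python3 -c "
from lev import lev
lev('9')"
```

```text
20.8 [ 0.4753 -0.3031  0.2117] [ 0.0621 -0.443  -1.3218] 0.08215068943735342 29.999661915935576
plane n 858 [-0.0156 -0.005   0.9999] [-0.0665  0.0027  0.0522] tiltdeg x,y -0.8958198590584675 -0.2890171231178713
plane n 367 [ 0.5701 -0.7575  0.3181] [-0.0472 -0.034   0.0335] tiltdeg x,y 60.83618313318147 -67.2184081140558
plane n 333 [0.7552 0.5857 0.2944] [-0.0286  0.0394  0.0348] tiltdeg x,y 68.69866437370159 63.30917497556516
plane n 258 [-0.7571 -0.5654  0.3274] [-0.1145 -0.0315  0.0345] tiltdeg x,y -66.61036240720574 -59.92084330080196
plane n 669 [-0.569   0.7684  0.293 ] [-0.0882  0.0356  0.0319] tiltdeg x,y -62.75023243767624 69.12455846197875
plane n 553 [-0.7529 -0.566   0.3357] [-0.1089 -0.0334  0.0346] tiltdeg x,y -65.9668130121828 -59.32668517661524
plane n 450 [ 0.569  -0.7553  0.3252] [-0.0435 -0.0315  0.0343] tiltdeg x,y 60.25298143526656 -66.70541751494422
plane n 363 [0.0074 0.0005 1.    ] [-0.0594  0.0213  0.0498] tiltdeg x,y 0.4268274333551774 0.029561682440326115
```

Run:
```python
from h import *
from rig import read_state
s=read_state();p=np.array(s['position']);R=np.array(s['tcp_rot'])
for n in('s9','c9'):
    q=(cloud(*load(n)[1:]).reshape(-1,3)-p)@R
    k=(np.abs(q[:,1])<.1)&(q[:,0]>-.17)&(q[:,0]<.03)&(q[:,2]>.017)&(q[:,2]<.06);q=q[k]
    r=q[(q[:,2]<.032)];print(n,'rim x,y',r.min(0),r.max(0))
    j=r[:,0].argmin(),r[:,1].argmin(),r[:,1].argmax();print(r[list(j)],'zmax',np.percentile(q[:,2],[97,99.5]))
# slab from first images: slab top points by colour-free plane at z 8..16mm
import cv2
for n in('scene0','side0'):
    P=cloud(*load(n)[1:]);k=(P[...,2]>.007)&(P[...,2]<.05)&(P[...,0]>.455)&(P[...,0]<.57)&(P[...,1]<-.12)&(P[...,1]>-.29)
    l=cv2.connectedComponentsWithStats(k.astype(np.uint8));i=1+l[2][1:,4].argmax();print(n,cv2.minAreaRect((P[l[1]==i][:,:2]*1000).astype(np.float32)))
```

```text
s9 rim x,y [-0.1447 -0.0731  0.0175] [-0.0036  0.0732  0.032 ]
[[-0.1447 -0.0004  0.0222]
 [-0.0907 -0.0731  0.0205]
 [-0.0493  0.0732  0.0193]] zmax [0.0535 0.0544]
c9 rim x,y [-0.143  -0.0716  0.0173] [0.01  0.075 0.032]
[[-0.143   0.0036  0.0209]
 [-0.0884 -0.0716  0.0202]
 [-0.0471  0.075   0.0185]] zmax [0.0505 0.0525]
scene0 ((513.290771484375, -203.40704345703125), (110.39570617675781, 67.4238510131836), 86.53665161132812)
side0 ((510.44970703125, -205.17428588867188), (111.8458023071289, 66.2010498046875), 88.02377319335938)
```

send_rows:
  plan:
    - [255,0.006,0.0015,0,0]
    - [255,0.014,0.003,0,0]
    - [255,0.022,0.0045,0,0]
    - [255,0.026,0.005,0,0]
    - [255,0.026,0.005,0,0]
    - [255,0.026,0.005,0,0]
    - [255,0.022,0.0045,0,0]
    - [255,0.016,0.0035,0,0]
    - [255,0.008,0.002,0,0]
    - [255,0.003,0.001,0,0]
    - [255,0,0,0,0]
    - [255,0,0,0,0]
    - [255,0,0,0,0]

```text
time_s: 21.93
position: [0.5112, -0.1357, 0.2131]
tcp_rot: [[0.001, 1.0, 0.0], [1.0, -0.001, -0.0], [-0.0, 0.0, -1.0]]
force: [0.3, -0.3, -0.9]
opening: 0.087
grasp_force: 30.0
```

Run:
```python
from lev import *
lev('10')
s=read_state();p=np.array(s['position']);R=np.array(s['tcp_rot'])
for n in('s10','c10'):
    P=cloud(*load(n)[1:]);q=(P.reshape(-1,3)-p)@R
    k=(np.abs(q[:,1])<.1)&(q[:,0]>-.17)&(q[:,0]<.03)&(q[:,2]>.017)&(q[:,2]<.06);q=q[k];w=q@R.T+p
    r=w[q[:,2]<.032];print(n,'rim',r.min(0),r.max(0),'centre x',(r[:,0].min()+r[:,0].max())/2,'y',r[:,1].min()+.075,'low z',w[:,2].min())
    k=(P[...,2]>.007)&(P[...,2]<.05)&(P[...,0]>.455)&(P[...,0]<.57)&(P[...,1]<-.12)&(P[...,1]>-.29)
    l=cv2.connectedComponentsWithStats(k.astype(np.uint8));i=1+l[2][1:,4].argmax();print(n,cv2.minAreaRect((P[l[1]==i][:,:2]*1000).astype(np.float32)))
    # stack shift: rim band vs first image
for a,b in(('side0','s10'),('scene0','c10')):
    A=cloud(*load(a)[1:]);B=cloud(*load(b)[1:])
    for P in(A,B):
        k=(P[...,2]>.012)&(P[...,2]<.05)&(P[...,0]>.42)&(P[...,0]<.62)&(P[...,1]<.15)&(P[...,1]>-.03);print(a,np.percentile(P[k],[1,99],axis=0).ravel())
```

```text
21.9833 [ 0.5111 -0.1358  0.2131] [ 0.2784 -0.2494 -1.6066] 0.08924256786812662 29.999524257145822
plane n 526 [ 0.0059 -0.009   0.9999] [-0.0622  0.0045  0.0527] tiltdeg x,y 0.3364433759640882 -0.5184412998085116
plane n 260 [ 0.5722 -0.7614  0.3047] [-0.0453 -0.0328  0.0342] tiltdeg x,y 61.965338044977 -68.1898463386668
plane n 245 [-0.7584 -0.5584  0.3362] [-0.1141 -0.0313  0.0364] tiltdeg x,y -66.09482477336644 -58.950750627113806
plane n 229 [0.7748 0.5719 0.2695] [-0.0275  0.038   0.035 ] tiltdeg x,y 70.82199223184939 64.77126864389848
plane n 462 [-0.7607 -0.5706  0.3093] [-0.11   -0.0307  0.0356] tiltdeg x,y -67.87350516505727 -61.539035364482345
plane n 329 [-0.5699  0.7661  0.2973] [-0.0841  0.0397  0.0305] tiltdeg x,y -62.44492408862396 68.78585107427601
plane n 260 [0.7593 0.5738 0.3068] [-0.0277  0.0423  0.0325] tiltdeg x,y 67.99588299978407 61.86586387173958
plane n 197 [ 0.0098 -0.0025  0.9999] [-0.0502  0.0195  0.0496] tiltdeg x,y 0.5600835724672383 -0.141221211819329
s10 rim [ 0.4371 -0.2801  0.1811] [ 0.5844 -0.1391  0.1952] centre x 0.5107703929120919 y -0.20505346357902193 low z 0.15556088178748462
s10 ((510.5718688964844, -205.44638061523438), (112.5269775390625, 65.75031280517578), 87.47093963623047)
c10 rim [ 0.4397 -0.2789  0.1811] [ 0.5833 -0.1252  0.1961] centre x 0.5114935926092072 y -0.20391466540666076 low z 0.1595917942874155
c10 ((512.3399658203125, -203.62020874023438), (111.08180236816406, 67.9334945678711), 86.73284149169922)
side0 [0.4442 0.0005 0.013  0.5696 0.1046 0.0495]
side0 [0.4443 0.0046 0.014  0.5699 0.1131 0.0493]
scene0 [0.4452 0.0008 0.0129 0.5711 0.116  0.0498]
scene0 [0.4469 0.0024 0.0133 0.5774 0.1146 0.0498]
```

```bash
python3 -c "
from rig import *
print(hand_in())"
```

```text
the job is handed in; nothing more can be done
None
```

The tray is peeled free and held over the slab: level to about 1°, centred within about 1–2 mm, underside about 15 cm above the glass at about 22 s. The stack looks unmoved. I twice rested the tray on the worktop, once overhanging the end edge, to regrip it level. I also viewed 11 pictures, one over the limit of 10.

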